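Wind the copying cradle to its marker and set the brake

TASK

With a fingertip only, push gently on an arm of the black three-armed handle and turn it until the pointer on the near edge of the copying cradle stands still between the two pins of the forked marker clip (not at the plain clip). Then push the brake lever round clockwise, seen from above, as far as it goes, and take the hand away. Do not push the cradle itself, pick nothing up, and leave the loose things on the stand and the bench where they are.

Things in the scene. Friction and masses are not known exactly. Their poses are not given: they have to be found in the camera images.
- stand: Fixed grey board 470 x 600 x 12 mm carrying the mechanism, yaw within 0.25 rad. Origin: on the bench right under the handle's upright axis; z up; the cradle's rails run along its y, on its +x side (away from the robot). Board spans x -140..330, y -300..300 mm. Gearbox under the handle, 80 mm square, 42 mm high, with a collar of radius 30 mm to 55 mm high.
- handle: Black three-armed handle lying flat, turning about the upright axis through its origin (on the bench). Hub radius 26, top 106 mm above the bench. Straight arms 120 degrees apart, 20 mm wide, 80 to 96 mm above the bench, with upright grips of radius 13 mm, top 126 mm, at 95 mm radius. Its x axis lies along arm 1. Stays where left; takes about 2 to 4 N at 65 mm radius.
- arm1_grip (a point): Centre line of the grip on arm 1, 95 mm from the axis, 88 mm above the bench (mid height of the arm).
- arm2_grip (a point): The same on arm 2, 120 degrees counterclockwise of arm 1.
- arm3_grip (a point): The same on arm 3, 240 degrees counterclockwise of arm 1.
- cradle: White deck 150 x 200 mm, top 62 mm, with a bound blue book strapped on (top 93 mm); not to be touched. Slides along the stand's y, its middle 240 mm (its origin 120 mm) beyond the handle's axis, geared to the handle: 1 rad counterclockwise from above moves it 30 mm towards the stand's +y, clockwise towards -y, stops at 129 mm either side of mid travel. The handle may need over half a turn.
- pointer (a point): Tip of the cradle's pointer, a white finger 6 mm wide on the cradle's edge towards the handle, 64 mm above the bench, 137 mm beyond the handle's axis. It passes just over the marker bar's clips.
- marker: The forked marker clip, fixed on the bar beside the cradle: dark steel block 24 x 46 mm, top 54 mm above the bench, with two upright pins of 8 mm diameter, top 65 mm, 15 mm either side of its middle along y. Origin on the bench under its middle; its y is along the rails. The pointer belongs midway between the pins (22 mm gap).
- plain_clip: An identical clip without pins, on the bar on the other side of the middle. To be ignored. Which side each clip is on varies.
- brake (a joint): Angle of the brake lever in rad, 0 to 1.3 (hard stop, brake fully on), growing clockwise seen from above. At 0 the lever points along the stand's -x (towards the robot), at 1.3 nearly along +y. Starts between 0 and 0.2; stays where left; takes about 2 N at 65 mm radius.
- brake_grip (a point): Point on the brake lever 80 mm from its upright axis, 77 mm above the bench, in the rubber stub (radius 9, top 108 mm) at its end. The lever is a straight dark steel bar 14 mm wide, 70 to 84 mm above the bench; its axis is at x 20, y 220 mm in the stand's frame, hub radius 16 mm, on a block 50 mm square and 50 mm high.
- weight: Loose brass paperweight, diameter 44 mm, 48 mm tall, on the stand's near left corner area. Leave alone.
- tape: Loose roll of paper tape, diameter 64 mm, 22 mm tall, on the stand's near right area. Leave alone.
- carton: Loose microfilm carton 75 x 75 x 36 mm on the stand, to the right of the handle. Leave alone.
- cup: Loose white cup, 100 mm tall, on the bench far left. Leave alone.
- paste: Loose paste jar, 85 mm tall, on the bench far left. Leave alone.
- brush: Loose brush on the bench far right. Leave alone.
- slides: Loose cardboard slide tray 110 x 110 x 50 mm on the bench far right. Leave alone.

How it is judged:
On the way, in this order (a step that is already met when the one before it is completed fails the run):
1. the pointer stands still between the marker's pins, the brake not yet on (y of pointer in the frame of marker between -0.008 and 0.008 m and linear speed of cradle below 0.004 m/s and value of joint brake below 0.6 rad), for 0.3 s.
2. the brake lever is pushed fully round while the pointer is between the pins (y of pointer in the frame of marker between -0.008 and 0.008 m and value of joint brake above 1.15 rad), for 0.2 s.
At the end, for the whole second after the job is handed in: The cradle is at rest with its pointer within 8 mm of the middle of the forked marker's gap, and the brake lever is at 1.15 rad or more (stop at 1.3) (all of step 2 and linear speed of cradle below 0.004 m/s); the robot touches nothing.
It fails at once if the cradle is pushed directly by the robot (contact force between any of the fingers, the arm and cradle above 1 N).
It fails at once if the handle is pushed roughly or squeezed (over 40 N) (contact force between the fingers and handle above 40 N).
It fails at once if a loose thing is moved more than 20 mm or lifted (distance of any of weight, tape, carton, cup, paste, brush, slides from where it was at the start of the episode above 0.02 m).
It also fails if it takes over 67 s, if anything falls off the work surface, if the arm or the gripper's body presses on something with over 40 N, if the wrist force passes 120 N, or if a joint passes its speed limit or range.

ROBOT

A 7-joint arm with a two-finger parallel gripper is mounted at the origin on the work surface. World frame = base frame: x ahead of the robot, y to its left, z up, the work surface at z = 0. Lengths are in m, angles in rad, forces in N, time in s.
With the tool pointing down it reaches from about 0.425 to 0.825 m from the base axis. Payload 3.6 kg.
Tool frame: the origin (TCP) lies midway between the tips of the shut fingers; the grasp point (between the pads) lies 19 mm behind it; z points along the fingers, y is the line along which they close (so a half turn about z gives the same grasp; the last joint's range is limited). The gripper opens to 93 mm and grips with 3 to 60 N. Pads are 15 mm wide; open, the fingers measure 128 mm over their backs; the gripper's body (75 mm by 188 mm) begins 65 mm behind the grasp point.
Start: joints at [1.276, 0.615, -0.013, 1.423, 0.008, 1.103, -0.04], TCP at [0.172, -0.627, 0.219] pointing down, gripper open.
Joint ranges: [-3.12, 3.12], [-0.3, 2.06], [-1.34, 1.32], [0.26, 2.42], [-1.36, 4.5], [0.01, 1.98], [-2.84, 2.84]. Speed limits (rad/s): [2.79, 2.79, 3.14, 3.14, 3.14, 3.14, 3.14].

INTERFACE

Orientations are given as a unit quaternion [x, y, z, w].
In Python, from workcell import observe, camera, camera_info, manip gives the robot as it stands.
- The arm moves only by the tool jog_arm, never from a script. Its argument "plan" is a list that holds one entry, the list of rows, each a list of 5 numbers: the closure, from 0 (fully open) to 1 (shut), then the shift along the tool's x, y, z in cm, then the turn about the tool's z in rad. A call has exactly 5 rows; each row shifts and turns the commanded pose from where the row before left it, along the tool's axes as they then stand; what a row does not reach is not made up. A row lasts 1/10 s, in which the tool goes at most 50 mm and 8.59 degrees, less where a joint would pass 70% of its speed; a pose out of reach is approached as far as the arm can. A call with a gripper value outside its range is refused whole. The fingers move at their own pace and stop on an object; "newtons" is the grip in N (left out, the last holds). Time passes only in rows, so rows that do not move let the fingers close, or fill a call up. It gives the time, the measured TCP pose, the force, the opening and the grip force at its end, in the units of the state.
- observe(): the state, without advancing time (a new reading comes with each control period).
- camera(name): name is "scene" or "top"; returns the picture (420x560x3 uint8, red, green, blue); there is no depth.
- camera_info(name): a dict with "mtx" (3x3 intrinsics, pixels), "k1" (the pictures are not rectified: a ray, as slopes to the right and down, at radius r is drawn at 1 + k1 r^2 times it, then the intrinsics apply), "world_from_camera" (4x4, takes a point from camera to world coordinates). Camera axes: x right, y up, looking along -z (the intrinsics and any distortion apply to the point x, -y, -z); pixel columns grow to the right and rows downward; lengths in m; the calibration is good to about 2 mm. A picture is of the moment at which its call begins. camera_info takes no time and is no camera call.
- manip.job_done(): hands the job in; it is judged then, once.
The state is a dict: "clock": time; "q": joint angles; "qd": joint speeds; "joint_torque": joint torques, N m; "position": TCP position; "tool_rot": TCP orientation; "force": force on the tool from outside, world axes, zero at the start; "torque": the same for the moment, N m; "width": opening from 0.0 (shut) to 1.0 (fully open); "finger_force": force on a finger pad.
Only numpy, scipy, OpenCV 4.12 (cv2) and the standard library are available. Lean on these libraries where they do the work, as an engineer would, in place of code of your own. Each camera call takes 0.05 s, during which the arm holds its last target. There are 200 camera calls.

## Working session

There is one attempt and no reset: what is moved stays moved. The work goes in short steps, Python scripts to look and compute and a tool call to move; the robot and the scene stay as the last step left them, time stands still between calls to the robot, and variables do not carry over. Pictures are saved under pics/ and viewed, at most 10 in all, crops included, and the job is handed in when it is done.

Besides the shell and the picture viewer there is one more tool, called after "Call:" by a JSON object that holds its "api" and its "payload", one argument or row to a line. jog_arm: Moves the arm, as the interface text tells. Its arguments: {"type":"object","properties":{"plan":{"type":"array","items":{"type":"array","items":{"type":"array","items":{"type":"number"}}}},"newtons":{"type":"number"}},"required":["plan"]}

```bash
mkdir -p pics; python3 - <<'E'
from workcell import observe, camera, camera_info
import cv2
for n in("scene","top"):
    im=camera(n); i=camera_info(n); print(n,i)
    cv2.imwrite(f"pics/{n}0.png",cv2.resize(im[:,:,::-1],(800,600),interpolation=cv2.INTER_CUBIC))
    cv2.imwrite(f"raw_{n}0.png",im[:,:,::-1])
print(observe())
E
```

```text
scene {'mtx': array([[402.14792566,   0.        , 281.95970908],
       [  0.        , 402.14792566, 204.35426825],
       [  0.        ,   0.        ,   1.        ]]), 'k1': -0.11055068213366313, 'world_from_camera': array([[-0.60669983, -0.67645874,  0.41751513,  1.24391021],
       [ 0.7948703 , -0.50974996,  0.32914462,  0.52623696],
       [-0.00982443,  0.53156237,  0.84696218,  1.43728295],
       [ 0.        ,  0.        ,  0.        ,  1.        ]])}
top {'mtx': array([[390.77023347,   0.        , 274.43125676],
       [  0.        , 390.77023347, 213.07058816],
       [  0.        ,   0.        ,   1.        ]]), 'k1': 0.03863978838829466, 'world_from_camera': array([[ 2.24943610e-02,  9.95561186e-01, -9.13888857e-02,
         4.69408200e-01],
       [-9.99743375e-01,  2.26452339e-02,  6.14160972e-04,
        -1.86944304e-02],
       [ 2.68095752e-03,  9.13516179e-02,  9.95815090e-01,
         1.27803979e+00],
       [ 0.00000000e+00,  0.00000000e+00,  0.00000000e+00,
         1.00000000e+00]])}
{'clock': 0.1, 'q': array([ 1.27647398,  0.61578731, -0.01262279,  1.42470795,  0.00808434,
        1.1034182 , -0.04040623]), 'qd': array([-0.0016052 , -0.00240232,  0.00072436, -0.00480316,  0.00018083,
       -0.00040169,  0.00143455]), 'joint_torque': array([ 1.86479840e-03, -4.60041475e+01,  2.10173037e-01, -1.66244978e+01,
       -6.12411881e-02,  1.69172563e-02,  9.13124586e-05]), 'position': array([ 0.17184313, -0.62614206,  0.21763002]), 'tool_rot': array([ 9.91042840e-01,  1.33539507e-01, -1.56584152e-04, -1.12476949e-03]), 'force': array([-0.51659769, -0.71678888, -0.20387692]), 'torque': array([-0.00053178, -0.00296784, -0.02780583]), 'finger_force': 0.0, 'width': 0.9960298955197021}
```

View pics/top0.png

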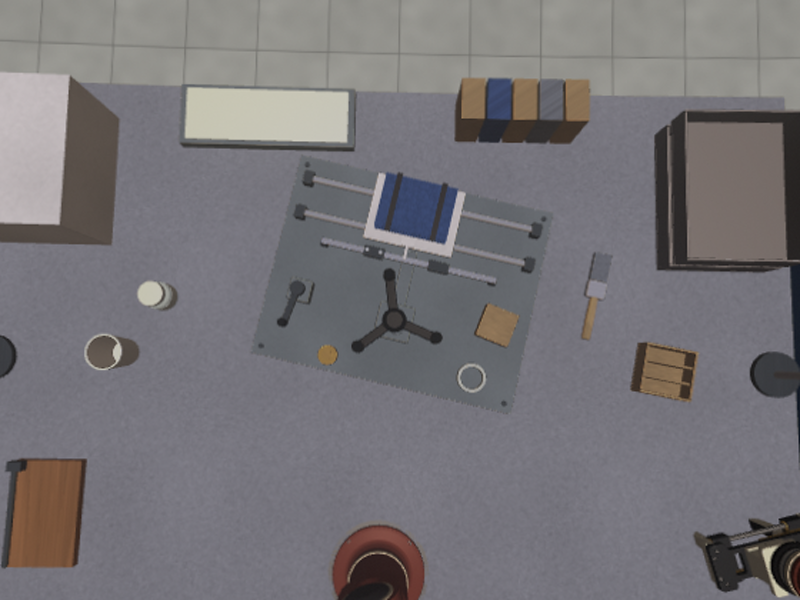

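View pics/scene0.png

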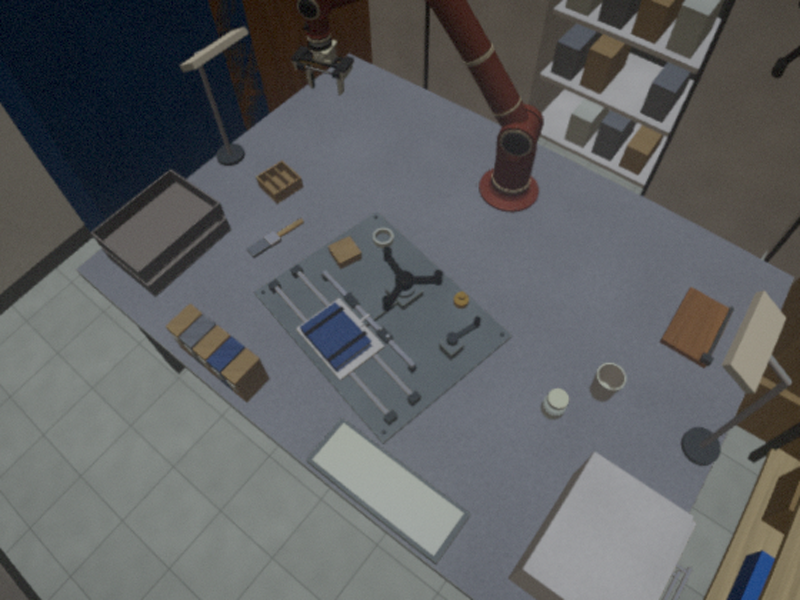

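The top view shows the handle hub at (393,319), grips at (390,274), (437,338) and (357,347), the brake hub at (297,288) with its stub at (283,322), and clips at (374,252) and (437,267). I'll enlarge the mechanism to tell the clips apart.

```bash
cat > h.py <<'E'
import numpy as np, cv2
from workcell import observe, camera, camera_info
def ray(name,u,v):
    i=camera_info(name);K=i["mtx"];k=i["k1"];d=np.array([(u-K[0,2])/K[0,0],(v-K[1,2])/K[1,1]]);s=d.copy()
    for _ in range(20): s=d/(1+k*(s@s))
    T=i["world_from_camera"]; return T[:3,3],T[:3,:3]@np.array([s[0],-s[1],-1])
def at(name,u,v,z):
    o,r=ray(name,u,v); return (o+r*(z-o[2])/r[2])[:2]
def proj(name,p):
    i=camera_info(name);T=i["world_from_camera"];c=T[:3,:3].T@(np.array(p)-T[:3,3])
    s=np.array([c[0],-c[1]])/-c[2]; s=s*(1+i["k1"]*(s@s)); K=i["mtx"]
    return s*K[0,0]+K[:2,2]
def crop(name,im,u0,v0,w,h,s,fn):
    c=cv2.resize(im[v0:v0+h,u0:u0+w],None,fx=s,fy=s,interpolation=cv2.INTER_CUBIC)
    cv2.imwrite(fn,cv2.convertScaleAbs(c,alpha=1.5,beta=10))
E
python3 - <<'E'
from h import *
crop("top",cv2.imread("raw_top0.png"),180,140,200,145,4,"pics/c1.png")
crop("top",cv2.imread("raw_top0.png"),225,155,120,60,6,"pics/c2.png")
E
```

```text
(no output)
```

View pics/c1.png

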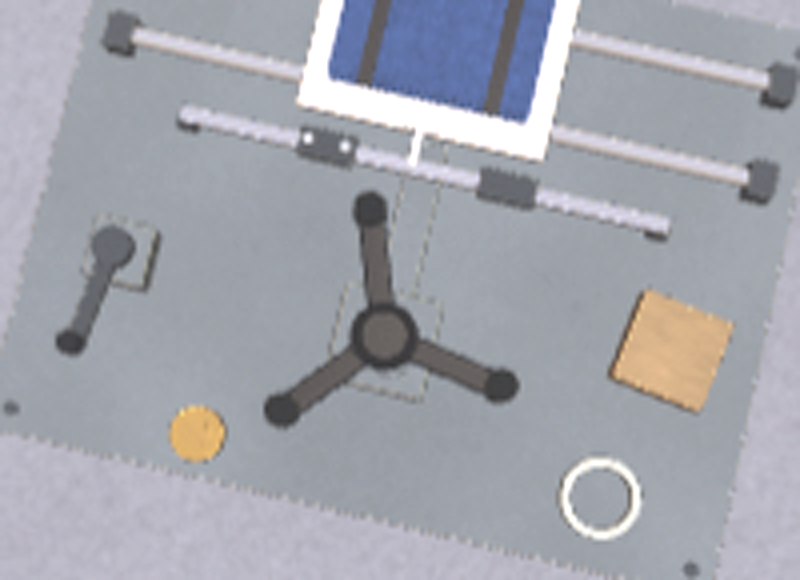

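View pics/c2.png

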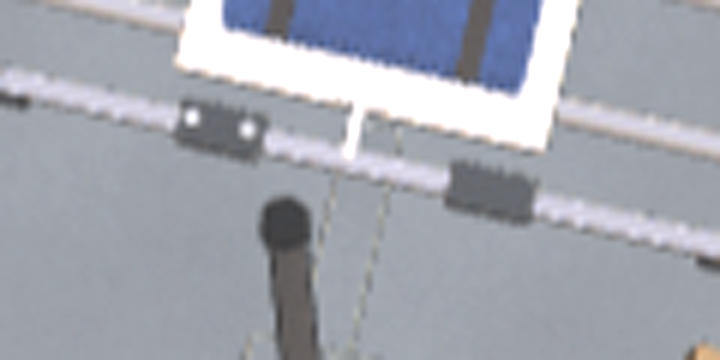

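The forked clip is the left one: its pins are at c2 (192,118) and (248,130), and the pointer tip is at (348,155). In c1 the hub is at (384,336), the grips at (370,210), (501,385) and (282,410), the brake hub at (113,247) and its stub at (71,342).

```bash
python3 - <<'E'
from h import *
c1=lambda x,y,z:at("top",180+(x+.5)/4-.5,140+(y+.5)/4-.5,z)
c2=lambda x,y,z:at("top",225+(x+.5)/6-.5,155+(y+.5)/6-.5,z)
p1,p2,pt=c2(192,118,.065),c2(248,130,.065),c2(348,157,.064)
hub=c1(384,336,.106); G=[c1(*g,.126) for g in((370,210),(501,385),(282,410))]
bh=c1(113,247,.09); bs=c1(71,342,.108)
co=[c1(11,408,.012),c1(691,570,.012)]
d=co[0]-co[1]; print("corner yaw",np.arctan2(-d[0],d[1]))
d=p1-p2; print("pins",p1,p2,np.linalg.norm(d))
rails=c1(122,33,.05)-c1(779,86,.05); print("rail?",np.arctan2(-rails[0],rails[1]))
bar=c1(310,147-12,.05)
print("hub",hub,"grips",G,[np.linalg.norm(g-hub) for g in G],[np.degrees(np.arctan2(*(g-hub)[::-1])) for g in G])
yaw=np.arctan2(-(co[0]-co[1])[0],(co[0]-co[1])[1]);
R=np.array([[np.cos(yaw),-np.sin(yaw)],[np.sin(yaw),np.cos(yaw)]])
L=lambda p:R.T@(p-hub)
for n,p in dict(p1=p1,p2=p2,pt=pt,bh=bh,bs=bs,carton=c1(672,350,.048),tape=c1(600,498,.034),weight=c1(197,433,.06)).items(): print(n,p,L(p)*1000)
print("brake",bs-bh,np.linalg.norm(bs-bh))
print("need mm",L((p1+p2)/2)[1]*1000-L(pt)[1]*1000)
E
```

```text
corner yaw -0.2096642917835622
pins [0.70199321 0.03941568] [0.696312   0.00992726] 0.030030700056972878
rail? -0.05921774272412419
hub [ 0.54521647 -0.02371914] grips [array([ 0.63753219, -0.01113866]), array([ 0.50976488, -0.11053408]), array([0.48778467, 0.05008195])] [np.float64(0.09316898103414312), np.float64(0.09377446307348034), np.float64(0.09351477456206915)] [np.float64(7.760277234282594), np.float64(-112.21304959122652), np.float64(127.88995531690026)]
p1 [0.70199321 0.03941568] [140.20310381  94.38240489]
p2 [0.696312   0.00992726] [140.78378254  64.35731941]
pt [ 0.68339066 -0.04276384] [139.11209282  10.1307707 ]
bh [0.60970058 0.18475734] [ 19.68142413 217.33219601]
bs [0.53533255 0.21027234] [-58.36848903 226.81010529]
carton [ 0.54311758 -0.2507892 ] [  45.20751319 -222.53426505]
tape [ 0.42578462 -0.19723785] [ -80.70167891 -194.57633838]
weight [0.46961607 0.11936083] [-103.72427806  124.21180582]
brake [-0.07436803  0.025515  ] 0.07862327714812821
need mm 69.23909145203655
```

```bash
cat > p.py <<'E'
import numpy as np
from scipy.spatial.transform import Rotation as Ro
from workcell import observe
hub=np.array([.5455,-.024])
def yaw():
    s=observe(); x=Ro.from_quat(s["tool_rot"]).as_matrix()[:,0]; return np.arctan2(x[1],x[0])
def rows(p,a,poses):
    "poses: (x,y,z,tool x angle) -> rows in tool axes"
    out=[]
    for q in poses:
        c,s=np.cos(a),np.sin(a); d=np.array(q[:3])-p
        t=(a-q[3]+np.pi)%(2*np.pi)-np.pi
        out.append([round(100*(c*d[0]+s*d[1]),2),round(100*(s*d[0]-c*d[1]),2),round(-100*d[2],2),round(t,3)])
        p=np.array(q[:3]);a=q[3]
    for r in out: print(r)
def line(goal,n):
    st=observe(); p=st["position"]; a=yaw(); da=(goal[3]-a+np.pi)%(2*np.pi)-np.pi
    print(p,a); rows(p,a,[tuple(p+(np.array(goal[:3])-p)*k/n)+(a+da*k/n,) for k in range(1,n+1)])
E
python3 -c "
from p import *
line((.484,-.069,.17,np.radians(68)),20)"
```

```text
[ 0.17184313 -0.62614206  0.21763002] 0.2678794317864921
[np.float64(2.24), np.float64(-2.27), np.float64(0.24), np.float64(-0.046)]
[np.float64(2.34), np.float64(-2.17), np.float64(0.24), np.float64(-0.046)]
[np.float64(2.44), np.float64(-2.06), np.float64(0.24), np.float64(-0.046)]
[np.float64(2.53), np.float64(-1.94), np.float64(0.24), np.float64(-0.046)]
[np.float64(2.62), np.float64(-1.83), np.float64(0.24), np.float64(-0.046)]
[np.float64(2.7), np.float64(-1.7), np.float64(0.24), np.float64(-0.046)]
[np.float64(2.78), np.float64(-1.58), np.float64(0.24), np.float64(-0.046)]
[np.float64(2.85), np.float64(-1.45), np.float64(0.24), np.float64(-0.046)]
[np.float64(2.91), np.float64(-1.32), np.float64(0.24), np.float64(-0.046)]
[np.float64(2.97), np.float64(-1.18), np.float64(0.24), np.float64(-0.046)]
[np.float64(3.02), np.float64(-1.04), np.float64(0.24), np.float64(-0.046)]
[np.float64(3.06), np.float64(-0.9), np.float64(0.24), np.float64(-0.046)]
[np.float64(3.1), np.float64(-0.76), np.float64(0.24), np.float64(-0.046)]
[np.float64(3.13), np.float64(-0.62), np.float64(0.24), np.float64(-0.046)]
[np.float64(3.16), np.float64(-0.47), np.float64(0.24), np.float64(-0.046)]
[np.float64(3.18), np.float64(-0.33), np.float64(0.24), np.float64(-0.046)]
[np.float64(3.19), np.float64(-0.18), np.float64(0.24), np.float64(-0.046)]
[np.float64(3.19), np.float64(-0.04), np.float64(0.24), np.float64(-0.046)]
[np.float64(3.19), np.float64(0.11), np.float64(0.24), np.float64(-0.046)]
[np.float64(3.18), np.float64(0.26), np.float64(0.24), np.float64(-0.046)]
```

Call:
{"api": "jog_arm", "payload": {
  "plan": [
    [[1,2.2,-2.3,0,-0.046],[1,2.3,-2.2,0,-0.046],[1,2.4,-2.1,0,-0.046],[1,2.5,-1.9,0,-0.046],[1,2.6,-1.8,0,-0.046]]
  ],
  "newtons": 20
}}

```text
clock: 0.6
position: [0.2486, -0.4863, 0.2182]
tool_rot: [0.969, 0.247, -0.0, -0.001]
force: [1.2, 0.0, -0.9]
width: 0.621
finger_force: 0.0
```

Call:
{"api": "jog_arm", "payload": {
  "plan": [
    [[1,2.7,-1.7,0,-0.046],[1,2.8,-1.6,0,-0.046],[1,2.8,-1.5,0,-0.046],[1,2.9,-1.3,0,-0.046],[1,3.0,-1.2,0,-0.046]]
  ]
}}

```text
clock: 1.1
position: [0.326, -0.3465, 0.2184]
tool_rot: [0.934, 0.357, -0.0, -0.0]
force: [0.8, -0.5, -0.2]
width: 0.189
finger_force: 0.0
```

Call:
{"api": "jog_arm", "payload": {
  "plan": [
    [[1,3.0,-1.0,0,-0.046],[1,3.1,-0.9,0,-0.046],[1,3.1,-0.8,0,-0.046],[1,3.1,-0.6,0,-0.046],[1,3.2,-0.5,0,-0.046]]
  ]
}}

```text
clock: 1.6
position: [0.4041, -0.2072, 0.2184]
tool_rot: [0.887, 0.462, -0.0, -0.0]
force: [0.2, -0.2, -0.5]
width: 0.004
finger_force: 0.0
```

Call:
{"api": "jog_arm", "payload": {
  "plan": [
    [[1,3.2,-0.3,0,-0.046],[1,3.2,-0.2,0,-0.046],[1,3.2,0,0,-0.046],[1,3.2,0.1,0,-0.046],[1,3.2,0.3,0,-0.046]]
  ]
}}

```text
clock: 2.1
position: [0.483, -0.0677, 0.2184]
tool_rot: [0.828, 0.56, -0.0, -0.0]
force: [0.3, 0.0, -0.7]
width: 0.006
finger_force: 0.0
```

Call:
{"api": "jog_arm", "payload": {
  "plan": [
    [[1,0,0,3,0],[1,0,0,4,0],[1,0,0,3,0],[1,0,0,0,0],[1,0,0,0,0]]
  ]
}}

```text
clock: 2.6
position: [0.4829, -0.0687, 0.1188]
tool_rot: [0.829, 0.56, -0.0, -0.0]
force: [-0.1, -0.6, 0.2]
width: 0.003
finger_force: 0.0
```

```bash
python3 - <<'E'
from h import *
from p import yaw
s=observe();print(s["position"],yaw(),s["q"])
im=camera("top")[:,:,::-1]; cv2.imwrite("raw1.png",im)
crop("top",im,180,140,200,145,4,"pics/c3.png")
E
```

```text
[ 0.48290986 -0.06866927  0.11882098] 1.1879041356579838 [ 0.32156465  0.52402171 -0.32614043  1.99330803  0.26236     0.6649988
 -0.55458205]
```

View pics/c3.png

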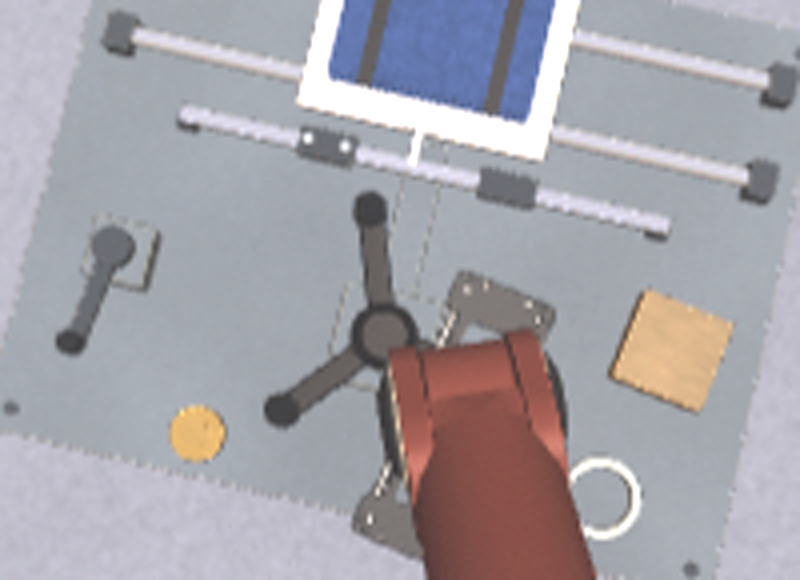

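Call:
{"api": "jog_arm", "payload": {
  "plan": [
    [[1,0,0,2,0],[1,0,0,2.3,0],[1,0,0,0,0],[1,0,0.6,0,0],[1,0,0.6,0,0]]
  ]
}}

```text
clock: 3.15
position: [0.4959, -0.0735, 0.0775]
tool_rot: [0.829, 0.56, 0.001, 0.001]
force: [-0.1, -0.6, 0.3]
width: 0.005
finger_force: 0.0
```

Call:
{"api": "jog_arm", "payload": {
  "plan": [
    [[1,-0.24,0.66,0,-0.1],[1,-0.24,0.66,0,-0.1],[1,-0.24,0.66,0,-0.1],[1,-0.24,0.66,0,-0.1],[1,-0.24,0.66,0,-0.1]]
  ]
}}

```text
clock: 3.65
position: [0.5239, -0.0911, 0.077]
tool_rot: [0.663, 0.748, -0.0, -0.0]
force: [-3.3, 1.4, 1.6]
width: 0.004
finger_force: 1.4
```

```bash
cat > w.py <<'E'
from h import *
from p import yaw,hub
s=observe();d=s["position"][:2]-hub
print(s["position"],yaw(),s["q"],s["force"],"r,ang",np.hypot(*d),np.arctan2(d[1],d[0]))
im=camera("top")[:,:,::-1].astype(int)
# pointer: brightest pixels 145 mm.. scan just beyond bar line, local x 146..160, z .064
c,sn=np.cos(-.21),np.sin(-.21)
ys=np.arange(-130,131)/1000.; g=[]
for y in ys:
    g.append(np.mean([im[int(round(v)),int(round(u))].sum() for x in (.148,.152) for u,v in [proj("top",(hub[0]+c*x-sn*y,hub[1]+sn*x+c*y,.064))]]))
g=np.array(g); m=g>(np.median(g)+g.max())/2; print("bright y mm",ys[m]*1000 if m.sum()<40 else (m.sum(),ys[m].min()), g.max(),np.median(g))
E
python3 w.py
```

```text
[ 0.52393393 -0.09111301  0.07702891] 1.6912237146149358 [ 0.41789133  0.66046231 -0.44254924  1.90823705  0.43786997  0.6695025
 -0.17178839] [-3.33305768  1.38248746  1.59046836] r,ang 0.0704929198814796 -1.88171399818422
bright y mm [21. 22. 23. 24. 25. 26.] 573.0 320.0
```

Call:
{"api": "jog_arm", "payload": {
  "plan": [
    [[1,-0.24,0.66,0,-0.1],[1,-0.24,0.66,0,-0.1],[1,-0.24,0.66,0,-0.1],[1,-0.24,0.66,0,-0.1],[1,-0.24,0.66,0,-0.1]]
  ]
}}

```text
clock: 4.2
position: [0.5587, -0.0941, 0.0768]
tool_rot: [0.459, 0.888, -0.002, 0.0]
force: [-3.1, -2.6, 2.4]
width: 0.001
finger_force: 1.5
```

Call:
{"api": "jog_arm", "payload": {
  "plan": [
    [[1,-0.24,0.66,0,-0.1],[1,-0.24,0.66,0,-0.1],[1,-0.24,0.66,0,-0.1],[1,-0.24,0.66,0,-0.1],[1,-0.24,0.66,0,-0.1]]
  ]
}}

```text
clock: 4.7
position: [0.5911, -0.08, 0.0769]
tool_rot: [0.226, 0.974, -0.002, 0.002]
force: [-0.5, -3.5, 1.3]
width: 0.005
finger_force: 1.6
```

```bash
python3 w.py
```

```text
[ 0.59106107 -0.08003831  0.07686241] 2.686431095560772 [ 0.51207677  0.80032546 -0.71184577  1.72208964  0.66497396  0.87426955
  0.62152464] [-0.53436564 -3.51794659  1.26912727] r,ang 0.0722225905605934 -0.8881580130419137
bright y mm [50. 51. 52. 53. 54. 55.] 582.0 291.0
```

Call:
{"api": "jog_arm", "payload": {
  "plan": [
    [[1,-0.22,0.66,0,-0.1],[1,-0.22,0.66,0,-0.1],[1,-0.22,0.66,0,-0.1],[1,-0.22,0.66,0,-0.1],[1,-0.22,0.66,0,-0.1]]
  ]
}}

```text
clock: 5.25
position: [0.6109, -0.0506, 0.0767]
tool_rot: [-0.022, 1.0, -0.002, 0.002]
force: [2.4, -3.4, -0.9]
width: 0.005
finger_force: 1.7
```

Call:
{"api": "jog_arm", "payload": {
  "plan": [
    [[1,-0.22,0.66,0,-0.1],[1,-0.12,0.33,0,-0.05],[1,0,0,0,0],[1,0,0,0,0],[1,0,0,0,0]]
  ]
}}

```text
clock: 5.75
position: [0.6121, -0.0383, 0.0764]
tool_rot: [-0.097, 0.995, -0.001, 0.001]
force: [2.1, -2.3, 0.2]
width: 0.008
finger_force: 1.4
```

```bash
python3 w.py
```

```text
[ 0.61208615 -0.03826431  0.07639045] -2.9482626797765166 [ 0.50815755  0.87608544 -0.86814899  1.66958043  0.78652035  0.9786497
  1.11646309] [ 2.12477101 -2.30234394  0.21671752] r,ang 0.06809688122381886 -0.21103367582552734
bright y mm [72. 73. 74. 75. 76. 77.] 575.5 266.0
```

Call:
{"api": "jog_arm", "payload": {
  "plan": [
    [[1,-0.12,0.33,0,-0.05],[1,-0.12,0.33,0,-0.05],[1,-0.12,0.33,0,-0.05],[1,0,0,0,0],[1,0,0,0,0]]
  ]
}}

```text
clock: 6.3
position: [0.6119, -0.0266, 0.0758]
tool_rot: [-0.172, 0.985, 0.0, -0.0]
force: [1.4, -1.9, -0.4]
width: 0.007
finger_force: 0.8
```

```bash
python3 w.py; python3 - <<'E'
from h import *
im=camera("top")[:,:,::-1]
crop("top",im,225,155,120,60,6,"pics/c4.png")
E
```

```text
[ 0.6119093  -0.02655408  0.07576639] -2.7966440372777246 [ 0.50491343  0.89095271 -0.90266783  1.66928596  0.81178033  0.9988962
  1.22925473] [ 1.35589175 -1.93813546 -0.39701916] r,ang 0.06645839473916462 -0.0384406698620592
bright y mm [78. 79. 80. 81.] 578.0 260.5
```

View pics/c4.png

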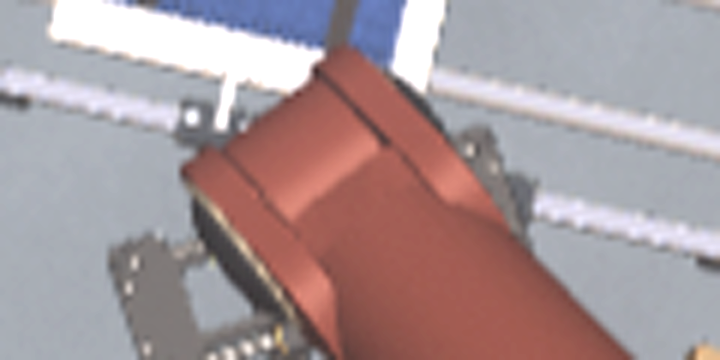

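The pointer tip, at (221,126), sits midway between the pins at (192,118) and (248,130). I'll back off, rise and look again.

Call:
{"api": "jog_arm", "payload": {
  "plan": [
    [[1,0,-0.7,0,0],[1,0,-1,0,0],[1,0,0,-3.5,0],[1,0,0,-4.5,0],[1,0,0,-4,0]]
  ]
}}

```text
clock: 6.9
position: [0.6174, -0.0434, 0.1968]
tool_rot: [-0.172, 0.985, 0.001, -0.001]
force: [0.7, 0.0, 0.1]
width: 0.003
finger_force: 0.0
```

```bash
python3 w.py; python3 - <<'E'
from p import *
# brake: axis, lever angle b (cw from stand -x); tool y along cw tangent
yw=-.21; A=np.array([.610,.187]); R=lambda v:np.array([np.cos(yw)*v[0]-np.sin(yw)*v[1],np.sin(yw)*v[0]+np.cos(yw)*v[1]])
def pose(b,z,r=.06,off=.0245):
    rr=np.array([-np.cos(b),np.sin(b)]); t=np.array([np.sin(b),np.cos(b)])
    p=A+R(r*rr-off*t); T=R(t); return (p[0],p[1],z,np.arctan2(T[1],T[0])+np.pi/2)
for f in (0,np.pi): print([round(v,3) for v in pose(.12,.2,off=.045)][:3], pose(.12,.2)[3]+f)
g=pose(.12,.2,off=.045); line(g,10)
print("sweep"); g=pose(.12,.075,off=.045)
rows(np.array(g[:3]),g[3],[pose(.12,.075)]+[pose(b,.075) for b in np.arange(.22,1.45,.1)])
E
```

```text
[ 0.61740004 -0.04338672  0.19676654] -2.796024545356189 [ 0.56761247  0.77152244 -0.99904483  1.52920258  0.67348227  1.21731857
  1.37409452] [0.65730845 0.00651563 0.05368013] r,ang 0.0744678472846746 -0.26337098930333713
bright y mm [79. 80. 81. 82. 83.] 475.0 222.0
[np.float64(0.539), np.float64(0.164), 0.2] 2.811592653589793
[np.float64(0.539), np.float64(0.164), 0.2] 5.953185307179586
[ 0.62109375 -0.04162758  0.20441514] -2.7963989887577756
[np.float64(0.08), np.float64(2.21), np.float64(0.04), np.float64(0.068)]
[np.float64(0.23), np.float64(2.2), np.float64(0.04), np.float64(0.068)]
[np.float64(0.38), np.float64(2.18), np.float64(0.04), np.float64(0.068)]
[np.float64(0.52), np.float64(2.15), np.float64(0.04), np.float64(0.068)]
[np.float64(0.67), np.float64(2.11), np.float64(0.04), np.float64(0.068)]
[np.float64(0.81), np.float64(2.06), np.float64(0.04), np.float64(0.068)]
[np.float64(0.95), np.float64(2.0), np.float64(0.04), np.float64(0.068)]
[np.float64(1.08), np.float64(1.93), np.float64(0.04), np.float64(0.068)]
[np.float64(1.21), np.float64(1.86), np.float64(0.04), np
[... 404 characters left out ...]
np.float64(0.61), np.float64(-0.0), np.float64(0.1)]
[np.float64(0.21), np.float64(0.61), np.float64(-0.0), np.float64(0.1)]
[np.float64(0.21), np.float64(0.61), np.float64(-0.0), np.float64(0.1)]
[np.float64(0.21), np.float64(0.61), np.float64(-0.0), np.float64(0.1)]
[np.float64(0.21), np.float64(0.61), np.float64(-0.0), np.float64(0.1)]
[np.float64(0.21), np.float64(0.61), np.float64(-0.0), np.float64(0.1)]
[np.float64(0.21), np.float64(0.61), np.float64(-0.0), np.float64(0.1)]
[np.float64(0.21), np.float64(0.61), np.float64(-0.0), np.float64(0.1)]
[np.float64(0.21), np.float64(0.61), np.float64(-0.0), np.float64(0.1)]
[np.float64(0.21), np.float64(0.61), np.float64(-0.0), np.float64(0.1)]
```

Call:
{"api": "jog_arm", "payload": {
  "plan": [
    [[1,0.1,2.2,0,0.068],[1,0.2,2.2,0,0.068],[1,0.4,2.2,0,0.068],[1,0.5,2.2,0,0.068],[1,0.7,2.1,0,0.068]]
  ]
}}

```text
clock: 7.45
position: [0.5756, 0.0605, 0.1951]
tool_rot: [-0.001, 1.0, 0.0, -0.001]
force: [-0.1, 0.3, -0.4]
width: 0.002
finger_force: 0.0
```

Call:
{"api": "jog_arm", "payload": {
  "plan": [
    [[1,0.8,2.1,0,0.068],[1,0.9,2.0,0,0.068],[1,1.1,1.9,0,0.068],[1,1.2,1.9,0,0.068],[1,1.3,1.8,0,0.063]]
  ]
}}

```text
clock: 7.95
position: [0.5355, 0.1639, 0.1952]
tool_rot: [0.165, 0.986, -0.0, -0.001]
force: [0.6, -0.1, -0.3]
width: 0.009
finger_force: 0.0
```

Call:
{"api": "jog_arm", "payload": {
  "plan": [
    [[1,0,0,3,0],[1,0,0,3,0],[1,0,0,0,0],[1,0,0,0,0],[1,0,0,0,0]]
  ]
}}

```text
clock: 8.45
position: [0.5371, 0.1643, 0.137]
tool_rot: [0.164, 0.986, 0.001, 0.001]
force: [-0.3, -0.0, -0.2]
width: 0.003
finger_force: 0.0
```

```bash
python3 w.py; python3 - <<'E'
from h import *
im=camera("top")[:,:,::-1]
crop("top",im,180,140,200,145,4,"pics/c5.png")
E
```

```text
[0.53710958 0.16426382 0.13702573] 2.812237277401402 [ 0.14139291  0.68687116 -0.78054104  1.7696934   0.58893453  0.93192872
  0.35141423] [-0.30478216 -0.02014286 -0.19763847] r,ang 0.18845069187358124 1.615334190558578
bright y mm [78. 79. 80. 81.] 576.5 332.5
```

View pics/c5.png

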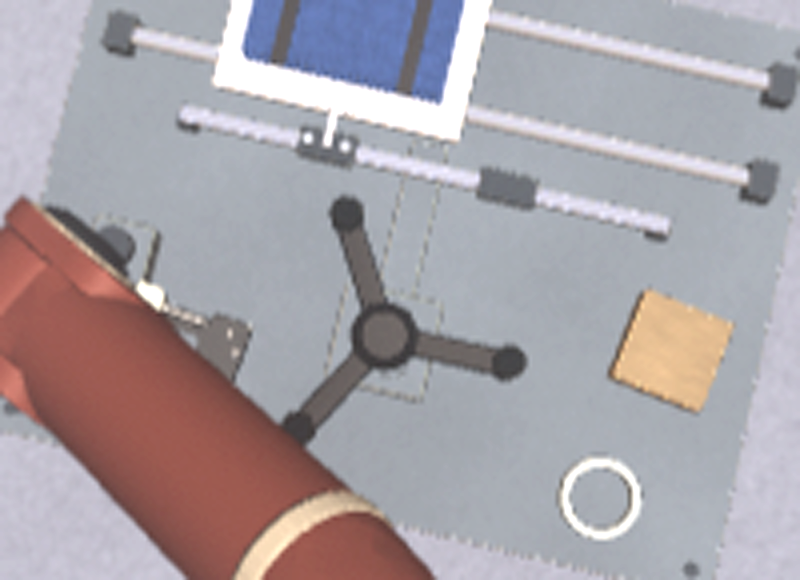

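The pointer tip, at (328,145), is midway between the pins at (309,137) and (345,146), and nothing else has moved. Next I'll lower and sweep the brake lever.

Call:
{"api": "jog_arm", "payload": {
  "plan": [
    [[1,0,0,3,0],[1,0,0,3,0],[1,0,0,0,0],[1,0,1.0,0,0],[1,0,1.0,0,0]]
  ]
}}

```text
clock: 9.05
position: [0.5442, 0.1845, 0.0777]
tool_rot: [0.164, 0.986, 0.001, 0.001]
force: [-0.1, 0.3, -0.1]
width: 0.004
finger_force: 0.0
```

Call:
{"api": "jog_arm", "payload": {
  "plan": [
    [[1,0.21,0.61,0,0.1],[1,0.21,0.61,0,0.1],[1,0.21,0.61,0,0.1],[1,0.21,0.61,0,0.1],[1,0.21,0.61,0,0.1]]
  ]
}}

```text
clock: 9.55
position: [0.5494, 0.2153, 0.0775]
tool_rot: [0.404, 0.915, 0.0, 0.001]
force: [-1.5, -2.2, 1.3]
width: 0.002
finger_force: 0.9
```

```bash
python3 w.py
```

```text
[0.54942357 0.21533914 0.07748169] 2.3094758616581377 [-0.06247821  0.7555444  -0.57914329  1.74150743  0.54577918  0.80930258
 -0.16431038] [-1.52935891 -2.18002848  1.32787474] r,ang 0.23937130124137704 1.5544044647378508
bright y mm [78. 79. 80. 81.] 575.5 332.5
```

Call:
{"api": "jog_arm", "payload": {
  "plan": [
    [[1,0.21,0.61,0,0.1],[1,0.21,0.61,0,0.1],[1,0.21,0.61,0,0.1],[1,0.21,0.61,0,0.1],[1,0.21,0.61,0,0.1]]
  ]
}}

```text
clock: 10.1
position: [0.5689, 0.2411, 0.0773]
tool_rot: [0.617, 0.787, 0.001, -0.001]
force: [-2.1, 0.5, 1.7]
width: 0.004
finger_force: 1.1
```

Call:
{"api": "jog_arm", "payload": {
  "plan": [
    [[1,0.1,0.3,0,0.05],[1,0.1,0.3,0,0.05],[1,0,0,0,0],[1,0.1,0.3,0,0.05],[1,0,0,0,0]]
  ]
}}

```text
clock: 10.6
position: [0.5777, 0.2458, 0.0771]
tool_rot: [0.673, 0.74, 0.002, -0.001]
force: [-1.2, 2.5, 3.2]
width: 0.005
finger_force: 1.3
```

```bash
python3 w.py
```

```text
[0.5777269  0.24578525 0.07706193] 1.6664285540596704 [-0.1996555   0.76680696 -0.40502738  1.63321633  0.38082175  0.81778382
 -0.66991262] [-1.15884584  2.46270491  3.1607054 ] r,ang 0.2717032446740651 1.451905772115805
bright y mm [78. 79. 80. 81.] 576.0 332.5
```

Call:
{"api": "jog_arm", "payload": {
  "plan": [
    [[1,0.1,0.3,0,0.05],[1,0,0,0,0],[1,0.1,0.3,0,0.05],[1,0,0,0,0],[1,0,0,0,0]]
  ]
}}

```text
clock: 11.15
position: [0.5837, 0.2463, 0.0762]
tool_rot: [0.709, 0.705, 0.001, -0.0]
force: [-1.2, 1.5, 3.4]
width: -0.001
finger_force: 1.8
```

Call:
{"api": "jog_arm", "payload": {
  "plan": [
    [[1,0.1,0.3,0,0.05],[1,0,0,0,0],[1,0.05,0.2,0,0],[1,0,0,0,0],[1,0,0,0,0]]
  ]
}}

```text
clock: 11.65
position: [0.5877, 0.2471, 0.0758]
tool_rot: [0.727, 0.687, -0.001, -0.001]
force: [-4.7, 3.0, 4.6]
width: 0.005
finger_force: 3.0
```

Call:
{"api": "jog_arm", "payload": {
  "plan": [
    [[1,0,0.2,0,0],[1,0,0.1,0,0],[1,0,0,0,0],[1,0,0,0,0],[1,0,0,0,0]]
  ]
}}

```text
clock: 12.15
position: [0.588, 0.2472, 0.0758]
tool_rot: [0.726, 0.687, -0.003, -0.002]
force: [-8.6, 1.9, 9.1]
width: 0.005
finger_force: 5.7
```

It is at the hard stop: the force rises without any motion. I'll back off, rise and clear the view.

Call:
{"api": "jog_arm", "payload": {
  "plan": [
    [[1,0,-0.8,0,0],[1,0,-1.5,0,0],[1,0,0,-4,0],[1,0,0,-4.5,0],[1,0,0,-4.5,0]]
  ]
}}

```text
clock: 12.65
position: [0.5691, 0.2454, 0.206]
tool_rot: [0.728, 0.686, -0.002, 0.001]
force: [0.1, -0.5, 0.2]
width: 0.004
finger_force: 0.0
```

Call:
{"api": "jog_arm", "payload": {
  "plan": [
    [[1,2,-2,0,0],[1,3,-2,0,0],[1,3,-2,0,0],[1,3,-1,0,0],[1,0,0,0,0]]
  ]
}}

```text
clock: 13.15
position: [0.5026, 0.3662, 0.2052]
tool_rot: [0.725, 0.689, 0.0, -0.001]
force: [-1.1, -0.2, -0.6]
width: 0.005
finger_force: 0.0
```

```bash
python3 w.py; python3 - <<'E'
from h import *
im=camera("top")[:,:,::-1]
crop("top",im,180,140,200,145,4,"pics/c6.png")
E
```

```text
[0.50257114 0.36617024 0.20523883] 1.5207938191525832 [-0.41686151  0.61201453 -0.42006671  1.5212607   0.26872461  1.06523319
 -0.949755  ] [-1.0539115  -0.24917314 -0.6070031 ] r,ang 0.3925247761468038 1.6803815187779596
bright y mm [78. 79. 80. 81.] 571.5 329.0
```

View pics/c6.png

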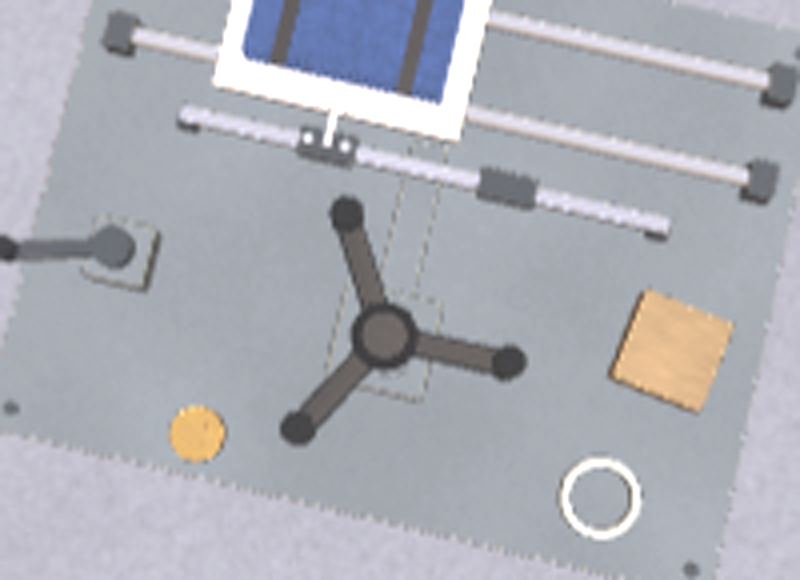

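The lever now points at (5,248) from its hub at (113,247), about 1.3 rad, so it is at the stop. The pointer is still centred at (329,144), the loose things on the stand have not moved, and the hand is clear.

```bash
python3 -c "
from workcell import manip
print(manip.job_done())"
```

```text
the job is handed in; nothing more can be done
None
```

The pointer stands centred between the forked clip's pins, the brake lever is pushed clockwise to its stop, the hand is clear, and the job is handed in; no verdict was reported back.

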